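# Stack the pivot post on the science bench

### The job

Finish the pivot post for the class's balance-beam experiment: its spacer is already on the upright rod. Thread the flat ring washer onto the rod so that it lies flat on the spacer, then thread the flanged bushing on top of it, flange down. The solid disc without a hole and the short plain sleeve lying nearby are not needed.

Things in the scene. Friction and masses are not known exactly. Their poses are not given: they have to be found in the camera images.
- stand: The pivot stand, fixed to the bench: a round grey base, 110 mm diameter and 15 mm high, with a bright steel rod standing upright at its centre. Rod 12 mm diameter, its tip 87 mm above the bench; the last 8 mm taper to a blunt 4 mm point. Origin: centre of the base's underside, on the bench; z up along the rod's axis.
- spacer: The spacer: a loose thick-walled steel sleeve already on the rod, resting on the base. Outside diameter 44 mm, hole 18 mm, 22 mm high, so its top is 37 mm above the bench. Origin: centre of its underside; z up along its axis.
- washer: The washer: a flat steel ring lying on the bench, outside diameter 54 mm, hole 30 mm, 12 mm thick, about 0.15 kg. (A solid disc of the same outside size, without a hole, also lies there: not this one.) Origin: centre of its underside; z up along its axis. Grip it across the outside. Seated on the spacer its underside is 37 mm above the bench.
- bushing: The flanged bushing: a steel tube standing on its flange, 30 mm high in all. Flange 50 mm diameter, 7 mm high; tube 38 mm outside, hole 28 mm right through, about 0.12 kg. (A plain sleeve, 32 mm diameter, 30 mm high, no flange: not this one.) Origin: centre of its underside; z up along its axis. Grip it across the tube. Seated on the washer its underside is 49 mm above the bench.
Things that resemble listed ones, but are neither listed nor needed, are in the scene too. Leave any black, green or orange look-alike of the bushing alone.

How it is judged:
By the outcome, as a careful person would: the job done as asked, in the order asked, and still so for the second after the job is handed in, with the robot touching nothing.
It also fails if it takes over 54 s, if anything falls off the work surface, if the arm or the gripper's body presses on something with over 40 N, if the wrist force passes 120 N, or if a joint passes its speed limit or range.

### The arm

A 7-joint arm with a two-finger parallel gripper is mounted at the origin on the work surface. World frame = base frame: x ahead of the robot, y to its left, z up, the work surface at z = 0. Lengths are in m, angles in rad, forces in N, time in s.
With the tool pointing down it reaches from about 0.425 to 0.925 m from the base axis. Payload 6.8 kg.
Tool frame: the origin (TCP) lies on the centre line of the jaws, within the pads' length; the fingertips stand 19 mm ahead of it and the grasp point (between the pads) is the TCP (bot.tcp_to_tips is the distance from the TCP to the fingertips, in m); x points along the fingers, y is the direction in which the jaws open and shut, and the axes are right-handed (so a half turn about x gives the same grasp; the last joint's range is limited). The gripper opens to 85 mm and grips with 20 to 120 N. Pads are 22 mm wide; open, the fingers measure 114 mm over their backs; the gripper's body (76 mm by 85 mm) begins 54 mm behind the grasp point. The pads swing forward as they close: fully open they stand 13 mm farther back than shut.
Start: joints at [-1.297, 0.477, 0.022, 1.555, -0.011, 1.109, -0.083], TCP at [0.251, 0.626, 0.25] pointing down, gripper open.
Joint ranges: [-2.96, 2.96], [-0.34, 2.1], [-1.41, 1.46], [0.24, 2.44], [-1.37, 4.51], [0.17, 1.92], [-2.96, 2.96]. Speed limits (rad/s): [2.39, 2.39, 3.14, 3.14, 3.14, 3.14, 3.14].

### API

Orientations are given as a unit quaternion [w, x, y, z].
In Python, from station import status, eyes, bot gives the robot as it stands.
- The arm moves only by the tool apply_moves, never from a script. Its arguments are lists of equal length, an entry for each row: "travel": the shift along the tool's x, y, z in cm, a list of three; "turn": the turn, a rotation vector about the tool's x, y, z in rad, a list of three; "grip": the closure, from 0 (fully open) to 1 (shut). In form: {"travel": [[tx, ty, tz], ...], "turn": [[wx, wy, wz], ...], "grip": [grip, ...]}. A call has 1 to 8 rows; each row shifts and turns the pose as measured when the row begins, along the tool's axes as they then stand; what a row does not reach is not made up. A row lasts 1/12 s, in which the tool goes at most 41.7 mm and 7.16 degrees, less where a joint would pass 70% of its speed; a pose out of reach is approached as far as the arm can. A call is refused whole if a number of a shift passes 4.17 or a number of a turn 0.125, either way. A call with a gripper value outside its range is refused whole. The fingers move at their own pace and stop on an object; "newtons" is the grip in N (left out, the last holds). Time passes only in rows, so rows that do not move let the fingers close. It gives the time, the measured TCP pose, the force and the opening at its end, in the units of the state.
- status.get_obs(): the state, without advancing time (a new reading comes with each control period).
- eyes.read_camera(name): name is "side" or "top" or "wrist"; returns the picture (420x560x3 uint8, red, green, blue); there is no depth.
- eyes.calibration(name): a dict with "intrinsics" (3x3 intrinsics, pixels), "xyz" and "attitude" of the camera in the world; the wrist camera has in their place "T_tool_cam" (4x4, takes a point from camera to tool coordinates, whose origin is the TCP and whose axes are the tool frame's). Camera axes: x right, y down, z forward; pixel columns grow to the right and rows downward; lengths in m; the calibration is good to about 2 mm. A picture is of the moment at which its call begins: read the wrist's pose just before it. calibration takes no time and is no camera call.
- bot.hand_in(): hands the job in, once; it reports no verdict.
Trained networks look in the newest picture that a camera, given by its name, has taken for a name from the list of things; names that differ only in an ending like _2 or _b are one class to them, and where a whole thing is asked for, a point or a joint stands for the part that bears it (a point fixed in the world has none). Each returns a list of dicts, best first, with "score" (0 to 1); they miss things now and then, are a little off and sometimes report something else, mostly with a low value. They report only what shows in the picture. A call takes as long as a camera call. They do not tell look-alikes from the thing itself.
- eyes.masks_of(thing, camera): "region" (420x560 bool, what is visible of it) and "rect" ([left, top, right, bottom] in pixels, round what is visible of it).
The state is a dict: "t": time; "q": joint angles; "joint_vel": joint speeds; "joint_torque": joint torques, N m; "eef_pos": TCP position; "tool_rot": TCP orientation; "contact_force": force on the tool from outside, world axes, zero at the start; "torque": the same for the moment, N m; "gripper_width": opening from 0.0 (shut) to 1.0 (fully open).
Only numpy, scipy, OpenCV 4.12 (cv2) and the standard library are available. Lean on these libraries where they do the work, as an engineer would, in place of code of your own. Each camera call takes 0.05 s, during which the arm holds its last target. There are 200 camera calls.

## Working session

There is one attempt and no reset: what is moved stays moved. The work goes in short steps, Python scripts to look and compute and a tool call to move; the robot and the scene stay as the last step left them, time stands still between calls to the robot, and variables do not carry over. Pictures are saved under pics/ and viewed, about 8 in all and at most 12, crops included, and the job is handed in when it is done.

Besides the shell and the picture viewer there is one more tool, called by a JSON object that holds its "method" and its "body". apply_moves: Moves the arm, as the interface text tells. Its arguments: {"type":"object","properties":{"travel":{"type":"array"},"turn":{"type":"array"},"grip":{"type":"array"},"newtons":{"type":"number"}},"required":["travel","turn","grip"]}

```bash
mkdir -p pics; ls; cat > h.py <<'E'
import numpy as np, cv2
from station import status, eyes, bot
from scipy.spatial.transform import Rotation as R
def quat(q): return R.from_quat([q[1],q[2],q[3],q[0]]).as_matrix()
def cam(name,obs=None):
    c=eyes.calibration(name); K=np.array(c["intrinsics"])
    if "T_tool_cam" in c:
        o=obs or status.get_obs(); T=np.eye(4); T[:3,:3]=quat(o["tool_rot"]); T[:3,3]=o["eef_pos"]
        T=T@np.array(c["T_tool_cam"]); return K,T[:3,:3],T[:3,3]
    a=np.array(c["attitude"]); return K,(quat(a) if a.size==4 else a.reshape(3,3)),np.array(c["xyz"])
def onplane(C,uv,z):
    K,r,p=C; d=r@np.linalg.solve(K,[uv[0],uv[1],1]); return p+d*(z-p[2])/d[2]
def proj(C,X):
    K,r,p=C; v=K@(r.T@(np.array(X)-p)); return v[:2]/v[2]
def save(im,n): cv2.imwrite("pics/"+n,im[:,:,::-1])
E
python3 - <<'E'
from h import *
o=status.get_obs(); print(o)
for n in ["top","side"]:
    im=eyes.read_camera(n); save(im,n+"0.png"); C=cam(n); print(n,C[2],C[0][0,0]); print(C[1].round(2))
    for t in ["stand","spacer","washer","bushing"]:
        for d in eyes.masks_of(t,n): 
            r=d["rect"]; print(t,round(d["score"],2),r,onplane(C,((r[0]+r[2])/2,(r[1]+r[3])/2),.012).round(3))
E
```

```text
pics
{'t': 0.0, 'q': array([-1.29710659,  0.47780761,  0.02234424,  1.55649875, -0.0115347 ,
        1.10928096, -0.08306068]), 'joint_vel': array([-3.63419854e-04, -1.51343430e-03,  5.64061129e-05, -1.15337284e-03,
       -8.09729823e-04, -7.94181402e-05, -9.75034469e-04]), 'joint_torque': array([-2.60594325e-04, -5.96446037e+01,  1.60759952e+00, -2.81199521e+01,
        1.23494709e-02,  9.28577268e-03, -2.28773007e-05]), 'eef_pos': array([0.25128455, 0.6258605 , 0.24930076]), 'tool_rot': array([ 0.69417793,  0.13349612,  0.6943511 , -0.1348048 ]), 'contact_force': array([-0.26647204,  0.03449604, -0.19913226]), 'torque': array([-0.03313058, -0.03564939,  0.05113406]), 'gripper_width': 0.9985778456111429}
top [0.4205183  0.05945007 0.98437171] 441.94360372037215
[[ 0.01 -1.    0.1 ]
 [-1.   -0.01 -0.  ]
 [ 0.01 -0.1  -1.  ]]
stand 0.69 [266.8, 133.9, 317.5, 184.8] [0.645 0.029 0.012]
spacer 0.51 [281.3, 148.7, 301.2, 165.5] [0.65  0.031 0.012]
washer 0.55 [333.1, 220.9, 358.4, 245.6] [ 0.481 -0.092  0.012]
bushing 0.88 [187.0, 260.2, 212.6, 282.9] [0.393 0.227 0.012]
bushing 0.69 [1
[... 214 characters left out ...]
0.485 0.397 0.012]
side [ 0.18580225 -0.35586488  0.63351779] 389.06904085540515
[[ 0.74 -0.51  0.44]
 [-0.67 -0.54  0.5 ]
 [-0.01 -0.67 -0.74]]
stand 0.93 [305.7, 170.3, 358.1, 215.7] [0.665 0.034 0.012]
spacer 0.6 [320.4, 182.8, 339.5, 203.2] [0.662 0.037 0.012]
washer 0.67 [295.1, 266.9, 327.0, 292.5] [ 0.473 -0.094  0.012]
bushing 0.97 [215.1, 185.0, 240.6, 205.3] [0.491 0.188 0.012]
bushing 0.91 [189.3, 164.0, 212.0, 186.3] [0.483 0.285 0.012]
bushing 0.87 [166.4, 141.4, 186.0, 161.1] [0.488 0.401 0.012]
bushing 0.82 [145.8, 176.4, 169.5, 200.9] [0.386 0.314 0.012]
bushing 0.67 [172.5, 195.0, 189.3, 219.7] [0.394 0.228 0.012]
bushing 0.35 [305.3, 171.9, 358.5, 215.0] [0.664 0.033 0.012]
```

```bash
python3 - <<'E'
import cv2
a=cv2.imread("pics/top0.png")[110:310,90:390]; cv2.imwrite("pics/a.png",cv2.resize(a,None,fx=2.6,fy=2.6,interpolation=2))
a=cv2.imread("pics/side0.png")[110:310,120:380]; cv2.imwrite("pics/b.png",cv2.resize(a,None,fx=3,fy=3,interpolation=2))
E
```

```text
(no output)
```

View pics/a.png

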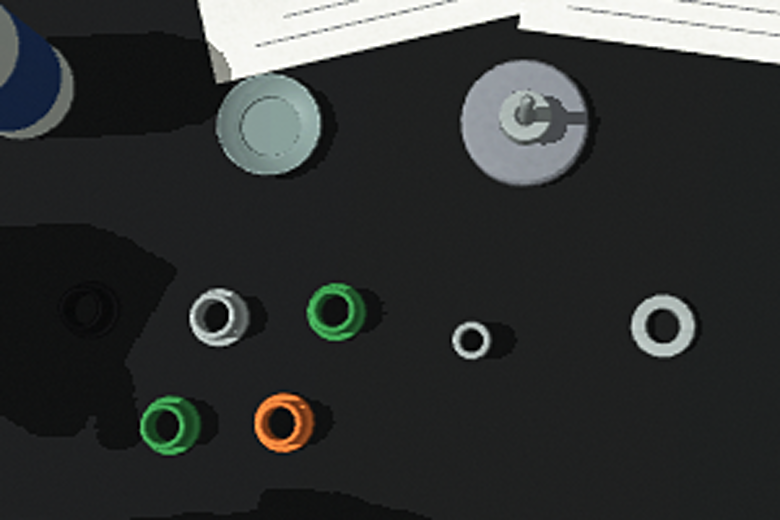

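View pics/b.png

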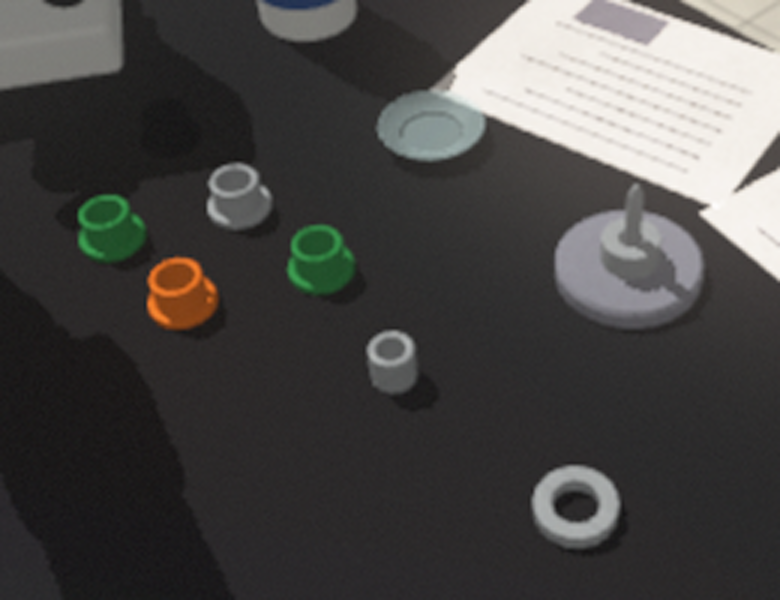

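```bash
cat >> h.py <<'E'
def delta(target,o=None):
    o=o or status.get_obs(); return (quat(o["tool_rot"]).T@(np.array(target)-o["eef_pos"])*100).round(2)
E
python3 - <<'E'
from h import *
o=status.get_obs(); print("tool axes cols\n",quat(o["tool_rot"]).round(3)); print(np.array(eyes.calibration("wrist")["T_tool_cam"]).round(3), eyes.calibration("wrist")["intrinsics"],bot.tcp_to_tips)
print("to washer",delta([.478,-.093,.2]))
for n in ["top","side"]:
    im=eyes.read_camera(n);C=cam(n)
    for t in ["washer","bushing","stand"]:
        for d in eyes.masks_of(t,n)[:4]:
            m=d["region"].astype(np.uint8); cs=max(cv2.findContours(m,0,1)[0],key=cv2.contourArea)
            h=cv2.convexHull(cs); e=cv2.fitEllipse(h)
            px=im[d["region"]].mean(0).round()
            print(n,t,e[0],px,onplane(C,e[0],{"washer":.009,"bushing":.012,"stand":.012}[t]).round(4))
    r=cv2.resize(im[120:220,250:380],None,fx=6,fy=6,interpolation=2); save(r,n+"rod.png")
a=cv2.imread("pics/toprod.png")[:300];b=cv2.imread("pics/siderod.png")[200:600]
a=cv2.imread("pics/toprod.png")[60:420,60:440];b=cv2.imread("pics/siderod.png")[240:600,320:700]
cv2.imwrite("pics/rods.png",np.hstack([a,b]))
E
```

```text
tool axes cols
 [[ 0.     0.373  0.928]
 [-0.     0.928 -0.373]
 [-1.    -0.     0.   ]]
[[-0.    -0.284  0.959 -0.124]
 [ 1.    -0.001 -0.    -0.001]
 [ 0.001  0.959  0.284 -0.071]
 [ 0.     0.     0.     1.   ]] [[329.34384681   0.         278.58715991]
 [  0.         329.34384681 210.06907578]
 [  0.           0.           1.        ]] 0.019
to washer [  5.03 -58.32  47.82]
top washer (344.4346008300781, 235.22682189941406) [164. 174. 171.] [ 0.477  -0.0891  0.009 ]
top bushing (173.88565063476562, 231.5472869873047) [120. 127. 125.] [0.4795 0.2869 0.012 ]
top bushing (123.73910522460938, 228.6511688232422) [13. 13. 13.] [0.4842 0.3973 0.012 ]
top bushing (199.25750732421875, 272.07061767578125) [184. 100.  46.] [0.3918 0.2283 0.012 ]
top bushing (155.16249084472656, 273.1175537109375) [ 43. 107.  55.] [0.3882 0.3242 0.012 ]
top stand (290.92950439453125, 156.8860626220703) [134. 139. 144.] [0.6508 0.0313 0.012 ]
top stand (173.9792022705078, 231.47157287597656) [127. 135. 133.] [0.4796 0.2867 0.012 ]
side washer (311.35302734375, 277.95574951171875) [138. 140. 140.] [ 0.477  -0.0908  0.009 ]
side bushing (226.02806091308594, 196.5575408935547) [39. 95. 50.] [0.4852 0.1871 0.012 ]
side bushing (198.3497314453125, 175.00997924804688) [108. 109. 109.] [0.4797 0.289  0.012 ]
side bushing (179.40045166015625, 207.18096923828125) [159.  80.  29.] [0.3917 0.2308 0.012 ]
side stand (329.271484375, 196.09461975097656) [130. 128. 134.] [0.6536 0.0309 0.012 ]
```

View pics/rods.png

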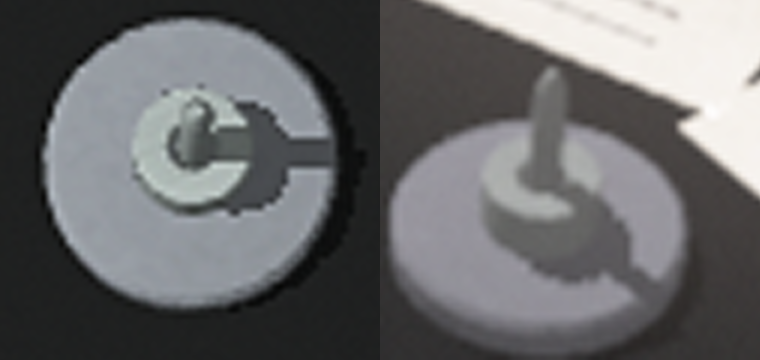

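{"method": "apply_moves", "body": {"travel": [[0, -3.2, 2.6], [0, -3.2, 2.6], [0, -3.2, 2.6], [0, -3.2, 2.6], [0, -3.2, 2.6], [0, -3.2, 2.6], [0, -3.2, 2.6], [0, -3.2, 2.6]], "turn": [[0, 0, 0], [0, 0, 0], [0, 0, 0], [0, 0, 0], [0, 0, 0], [0, 0, 0], [0, 0, 0], [0, 0, 0]], "grip": [0, 0, 0, 0, 0, 0, 0, 0]}}

```text
t: 1.57
eef_pos: [0.3461, 0.3141, 0.2475]
tool_rot: [0.694, 0.131, 0.696, -0.126]
contact_force: [1.5, 0.6, -0.6]
gripper_width: 1.001
```

```bash
python3 - <<'E'
from h import *
o=status.get_obs();print(o["t"],o["eef_pos"],o["q"].round(2),delta([.477,-.09,.15]))
from scipy.optimize import least_squares
t={"top":(292.8,146.3),"side":(331.5,172)}
for n in t: print(n,onplane(cam(n),t[n],.086).round(4))
f=lambda X:np.hstack([proj(cam(n),X)-t[n] for n in t])
s=least_squares(f,[.65,.03,.087]);print(s.x,s.fun)
E
```

```text
1.5667 [0.3460872  0.31409081 0.24747657] [-0.97  0.13  0.11  2.05 -0.03  0.96  0.36] [  9.43 -33.11  26.72]
top [0.6557 0.0299 0.086 ]
side [0.6518 0.0296 0.086 ]
[0.65520095 0.03064813 0.08358427] [-0.42699728  0.52461468  0.66403305 -0.13626951]
```

{"method": "apply_moves", "body": {"travel": [[0, -3.2, 2.6], [0, -3.2, 2.6], [0, -3.2, 2.6], [0, -3.2, 2.6], [0.5, -3.2, 2.6], [0.5, -3.2, 2.6], [0.5, -3.2, 2.6], [0.5, -3.2, 2.6]], "turn": [[0, 0, 0], [0, 0, 0], [0, 0, 0], [0, 0, 0], [0, 0, 0], [0, 0, 0], [0, 0, 0], [0, 0, 0]], "grip": [0, 0, 0, 0, 0, 0, 0, 0]}}

```text
t: 2.23
eef_pos: [0.4481, -0.0022, 0.2288]
tool_rot: [0.697, 0.134, 0.694, -0.122]
contact_force: [1.1, 0.6, -0.8]
gripper_width: 0.998
```

```bash
python3 - <<'E'
from h import *
o=status.get_obs();print(o["t"],o["eef_pos"],o["q"].round(2),quat(o["tool_rot"]).round(3),delta([.477,-.09,.12]))
E
```

```text
2.2333 [ 0.44809566 -0.00220117  0.22883331] [-0.52  0.12  0.43  2.13 -0.08  0.9   1.16] [[ 0.008  0.356  0.934]
 [ 0.015  0.934 -0.357]
 [-1.     0.017  0.002]] [10.77 -7.35  5.81]
```

{"method": "apply_moves", "body": {"travel": [[2.5, -2.4, 2.0], [2.5, -2.4, 2.0], [2.5, -2.4, 2.0], [2.5, 0, 0], [0, 0, 0]], "turn": [[0, 0, 0], [0, 0, 0], [0, 0, 0], [0, 0, 0], [0, 0, 0]], "grip": [0, 0, 0, 0, 0]}}

```text
t: 2.65
eef_pos: [0.4852, -0.104, 0.1274]
tool_rot: [0.701, 0.138, 0.688, -0.127]
contact_force: [-1.7, 1.0, -1.5]
gripper_width: 1.001
```

```bash
cat >> h.py <<'E'
def lev(o=None):
    "turn (tool axes) that brings tool x to straight down"
    o=o or status.get_obs(); M=quat(o["tool_rot"]); return np.cross([1,0,0],M.T@[0,0,-1.]).round(3)
def wrist(t,z,name=None):
    o=status.get_obs(); im=eyes.read_camera("wrist"); C=cam("wrist",o)
    if name: save(im,name)
    for d in eyes.masks_of(t,"wrist")[:4]:
        cs=max(cv2.findContours(d["region"].astype(np.uint8),0,1)[0],key=cv2.contourArea); e=cv2.fitEllipse(cv2.convexHull(cs))
        print(t,round(d["score"],2),np.round(e[0],1),np.round(e[1],1),im[d["region"]].mean(0).round(),onplane(C,e[0],z).round(4))
    return o,C
E
python3 - <<'E'
from h import *
o,C=wrist("washer",.009,"w1.png")
print(o["t"],o["eef_pos"],o["q"].round(2),lev(o),delta([.477,-.09,.06]))
E
```

```text
washer 0.64 [289.2 191.7] [70.8 71.3] [249. 250. 250.] [ 0.4773 -0.0905  0.009 ]
2.65 [ 0.48515011 -0.10399667  0.12742229] [-0.27  0.37  0.45  2.12 -0.27  0.68  1.55] [ 0.     0.015 -0.018] [ 7.08  0.76 -1.58]
```

View pics/w1.png

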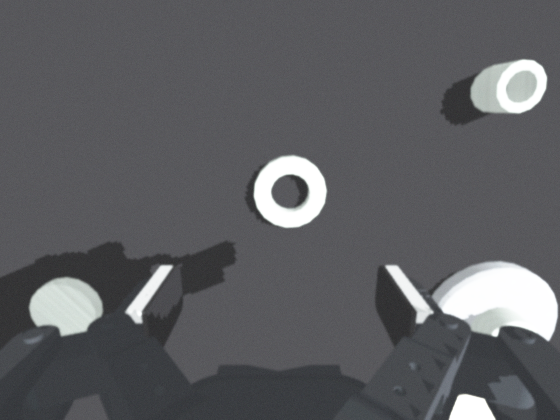

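{"method": "apply_moves", "body": {"travel": [[2.2, 0.25, -0.5], [2.2, 0.25, -0.5], [2.2, 0.25, -0.5], [0.5, 0, 0], [0, 0, 0]], "turn": [[0, 0.015, -0.018], [0, 0, 0], [0, 0, 0], [0, 0, 0], [0, 0, 0]], "grip": [0.1, 0.1, 0.1, 0.1, 0.1]}}

```text
t: 3.17
eef_pos: [0.4842, -0.0852, 0.0673]
tool_rot: [0.702, 0.132, 0.688, -0.126]
contact_force: [-0.1, -0.5, 0.9]
gripper_width: 0.903
```

```bash
python3 - <<'E'
from h import *
o,C=wrist("washer",.009)
print(o["t"],o["eef_pos"],o["q"].round(2),lev(o),delta([.4772,-.0903,.019]))
E
```

```text
washer 0.87 [266.1 228.4] [89.1 92.5] [251. 252. 252.] [ 0.4767 -0.09    0.009 ]
3.1667 [ 0.48415613 -0.0851683   0.06731625] [-0.26  0.47  0.38  2.16 -0.34  0.54  1.58] [ 0.     0.018 -0.011] [ 4.89 -0.76 -0.62]
```

{"method": "apply_moves", "body": {"travel": [[1.5, -0.4, -0.3], [1.5, -0.3, -0.3], [1.2, 0, 0], [0.4, 0, 0], [0, 0, 0]], "turn": [[0, 0.02, -0.015], [0, 0.01, 0], [0, 0, 0], [0, 0, 0], [0, 0, 0]], "grip": [0.1, 0.1, 0.1, 0.1, 0.1]}}

```text
t: 3.68
eef_pos: [0.482, -0.0902, 0.0256]
tool_rot: [0.695, 0.13, 0.695, -0.128]
contact_force: [0.7, -0.5, 0.2]
gripper_width: 0.896
```

```bash
python3 - <<'E'
from h import *
o=status.get_obs()
print(o["t"],o["eef_pos"],lev(o),delta([.4770,-.0902,.019]))
E
```

```text
3.6833 [ 0.48200215 -0.09022335  0.02558911] [ 0.    -0.    -0.002] [ 0.66 -0.18 -0.47]
```

{"method": "apply_moves", "body": {"travel": [[0.3, -0.2, -0.5], [0.4, 0, -0.1], [0, 0, 0], [0, 0, 0], [0, 0, 0], [0, 0, 0], [0, 0, 0], [0, 0, 0]], "turn": [[0, 0, 0], [0, 0, 0], [0, 0, 0], [0, 0, 0], [0, 0, 0], [0, 0, 0], [0, 0, 0], [0, 0, 0]], "grip": [0.1, 0.1, 0.1, 1, 1, 1, 1, 1], "newtons": 50}}

```text
t: 4.35
eef_pos: [0.4755, -0.0904, 0.02]
tool_rot: [0.696, 0.131, 0.694, -0.129]
contact_force: [-0.2, 0.2, -1.7]
gripper_width: 0.608
```

```bash
python3 - <<'E'
from h import *
o=status.get_obs()
print(o["t"],o["eef_pos"],o["contact_force"],o["gripper_width"],delta([.477,-.0902,.11]))
E
```

```text
4.35 [ 0.47545373 -0.09040304  0.02003545] [-0.16594043  0.15156157 -1.65088553] 0.6078052709204578 [-9.    0.11  0.15]
```

{"method": "apply_moves", "body": {"travel": [[-1.5, 0, 0], [-3, 0, 0], [-3, 0, 0], [-3, 0, 0], [-3, 0, 0], [0, 0, 0]], "turn": [[0, 0, 0], [0, 0, 0], [0, 0, 0], [0, 0, 0], [0, 0, 0], [0, 0, 0]], "grip": [1, 1, 1, 1, 1, 1]}}

```text
t: 4.85
eef_pos: [0.4734, -0.0908, 0.1585]
tool_rot: [0.694, 0.13, 0.697, -0.129]
contact_force: [1.6, -0.4, -1.9]
gripper_width: 0.598
```

```bash
python3 - <<'E'
from h import *
o,C=wrist("washer",.13,"w2.png")
print(o["t"],o["eef_pos"],o["contact_force"],o["gripper_width"],lev(o),delta([.653,.030,.15]))
E
```

```text
washer 0.75 [278.4 278.8] [114.2 118.4] [220. 225. 222.] [ 0.483  -0.0952  0.13  ]
washer 0.69 [484.  324.6] [16.9 48. ] [237. 241. 239.] [ 0.5484 -0.002   0.13  ]
4.85 [ 0.47340319 -0.09080667  0.15849489] [ 1.61214919 -0.41583899 -1.86099412] 0.5981196510140152 [ 0.    -0.005 -0.   ] [ 0.33 17.73 12.65]
```

View pics/w2.png

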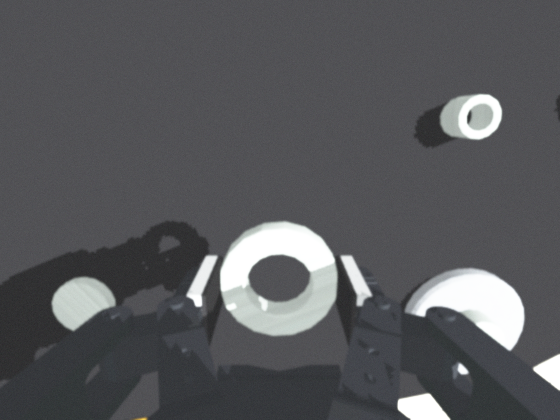

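{"method": "apply_moves", "body": {"travel": [[0, 2.9, 2.1], [0, 2.9, 2.1], [0, 2.9, 2.1], [0, 2.9, 2.1], [0, 2.9, 2.1], [0, 2.9, 2.1], [0, 0, 0]], "turn": [[0, 0, 0], [0, 0, 0], [0, 0, 0], [0, 0, 0], [0, 0, 0], [0, 0, 0], [0, 0, 0]], "grip": [1, 1, 1, 1, 1, 1, 1]}}

```text
t: 5.53
eef_pos: [0.6492, 0.0315, 0.138]
tool_rot: [0.684, 0.131, 0.705, -0.131]
contact_force: [0.4, 0.7, -1.4]
gripper_width: 0.599
```

```bash
python3 - <<'E'
from h import *
o,C=wrist("washer",status.get_obs()["eef_pos"][2]-.012,"w3.png")
print(o["t"],o["eef_pos"],o["gripper_width"],lev(o),delta([.653,.030,.15]), "tip px",proj(C,[.653,.03,.087]))
E
```

```text
washer 0.81 [278.5 278.8] [115.4 119. ] [119. 125. 121.] [0.6503 0.0304 0.126 ]
5.5333 [0.64922969 0.03152801 0.13798875] 0.5985895080972572 [ 0.    -0.029  0.006] [-1.27  0.63  0.62] tip px [280.03684326 252.03233643]
```

View pics/w3.png

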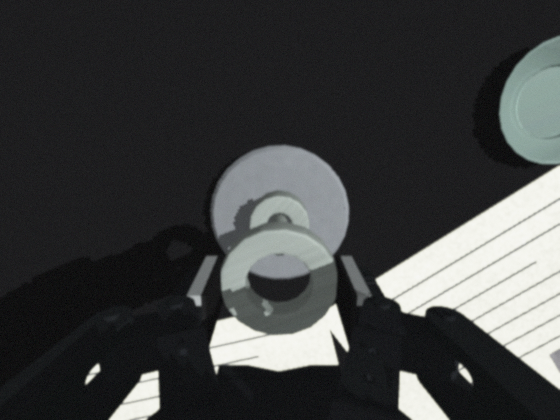

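```bash
python3 - <<'E'
from h import *
o=status.get_obs();im=eyes.read_camera("wrist");C=cam("wrist",o)
print("base",onplane(C,(280,211),.015),"spacer",onplane(C,(280.5,216),.037))
for p in [[.653,.03,.015],[.653,.03,.037]]: print(proj(C,p))
for d in eyes.masks_of("stand","wrist")[:2]:
    print(d["rect"],d["score"])
    r=d["rect"]; print(onplane(C,((r[0]+r[2])/2,r[1]),.015)-quat(o["tool_rot"])[:,2]*-.055)
E
```

```text
base [0.64259621 0.02641727 0.015     ] spacer [0.64082783 0.02765528 0.037     ]
[289.09256111 221.27693758]
[289.70791219 229.95056015]
[219.0, 147.4, 357.5, 287.3] 0.77
[0.65046647 0.02985538 0.01317617]
```

```bash
python3 - <<'E'
from h import *
o=status.get_obs();print(o["eef_pos"],lev(o),delta([.651,.0305,.12]))
E
```

```text
[0.64351739 0.02377089 0.13907556] [ 0.    -0.032  0.011] [1.88 0.92 0.5 ]
```

{"method": "apply_moves", "body": {"travel": [[0.3, 0.6, 0.3], [0.3, 0.3, 0.2], [0.3, 0, 0], [0, 0, 0], [0, 0, 0]], "turn": [[0, -0.03, 0.011], [0, 0, 0], [0, 0, 0], [0, 0, 0], [0, 0, 0]], "grip": [1, 1, 1, 1, 1]}}

```text
t: 6.15
eef_pos: [0.6469, 0.0243, 0.1284]
tool_rot: [0.691, 0.136, 0.696, -0.137]
contact_force: [-0.1, -0.5, -1.8]
gripper_width: 0.606
```

```bash
python3 - <<'E'
from h import *
o,C=wrist("stand",.013)
print(o["t"],o["eef_pos"],lev(o),delta([.651,.0305,.06]))
E
```

```text
stand 0.6 [288.5 209.4] [135.7 144.5] [135. 140. 144.] [0.6478 0.031  0.013 ]
6.15 [0.6468871  0.02429838 0.12835292] [ 0.    -0.006  0.003] [6.84 0.74 0.17]
```

{"method": "apply_moves", "body": {"travel": [[0.3, 0.7, 0.1], [0.5, 0.3, 0.1], [0.5, 0, 0], [0, 0, 0], [0, 0, 0]], "turn": [[0, -0.006, 0.003], [0, 0, 0], [0, 0, 0], [0, 0, 0], [0, 0, 0]], "grip": [1, 1, 1, 1, 1]}}

```text
t: 6.67
eef_pos: [0.6538, 0.0341, 0.1145]
tool_rot: [0.694, 0.137, 0.693, -0.136]
contact_force: [0.3, 0.1, -1.6]
gripper_width: 0.605
```

```bash
python3 - <<'E'
from h import *
o,C=wrist("washer",status.get_obs()["eef_pos"][2]-.012)
print(o["t"],o["eef_pos"],lev(o),delta([.651,.0305,.06]))
a=eyes.read_camera("top")[110:200,240:340]; b=eyes.read_camera("side")[130:220,280:380]
w=eyes.read_camera("wrist")
save(np.hstack([cv2.resize(x,(400,360),interpolation=2) for x in(a,b)]),"t4.png")
E
```

```text
washer 0.83 [278.5 278.8] [114.4 118.4] [118. 124. 120.] [0.6552 0.0329 0.1025]
6.6667 [0.65375204 0.03412182 0.11453546] [ 0.     0.001 -0.001] [ 5.47 -0.43 -0.12]
```

View pics/t4.png

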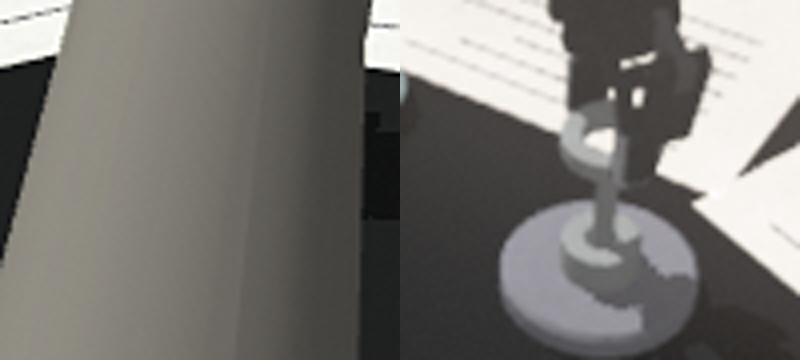

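{"method": "apply_moves", "body": {"travel": [[0.1, -0.3, -0.1], [0.6, -0.05, 0], [0.8, 0, 0], [0.8, 0, 0], [0, 0, 0], [0, 0, 0]], "turn": [[0, 0, 0], [0, 0, 0], [0, 0, 0], [0, 0, 0], [0, 0, 0], [0, 0, 0]], "grip": [1, 1, 1, 1, 1, 1]}}

```text
t: 7.42
eef_pos: [0.6514, 0.0299, 0.0899]
tool_rot: [0.695, 0.137, 0.693, -0.137]
contact_force: [0.0, -0.5, -1.6]
gripper_width: 0.6
```

```bash
python3 - <<'E'
from h import *
o=status.get_obs()
print(o["t"],o["eef_pos"],lev(o),o["contact_force"],delta([.651,.0305,.058]))
im=eyes.read_camera("wrist");b=eyes.read_camera("side")[130:220,280:380]
save(np.hstack([cv2.resize(im[190:350,180:380],(450,360),interpolation=2),cv2.resize(b,(350,360),interpolation=2)]),"t5.png")
E
```

```text
7.4167 [0.65137284 0.02990435 0.08986633] [ 0.     0.002 -0.001] [ 0.02078163 -0.52948143 -1.62814112] [ 3.19  0.04 -0.06]
```

View pics/t5.png

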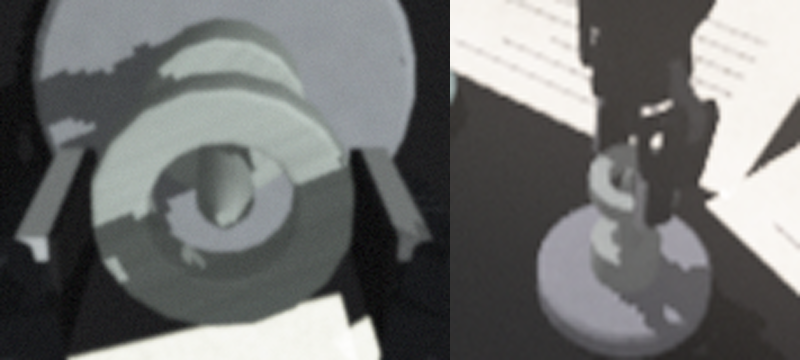

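The wrist view shows the rod tip inside the washer hole, centred left to right. I'll keep lowering.

{"method": "apply_moves", "body": {"travel": [[0.8, 0, 0], [0.8, 0, 0], [0.8, 0, 0], [0.4, 0, 0], [0.2, 0, 0], [0, 0, 0], [0, 0, 0]], "turn": [[0, 0, 0], [0, 0, 0], [0, 0, 0], [0, 0, 0], [0, 0, 0], [0, 0, 0], [0, 0, 0]], "grip": [1, 1, 1, 1, 1, 1, 1]}}

```text
t: 8.1
eef_pos: [0.6516, 0.0303, 0.0566]
tool_rot: [0.695, 0.137, 0.693, -0.137]
contact_force: [-0.2, -0.6, -1.5]
gripper_width: 0.608
```

{"method": "apply_moves", "body": {"travel": [[0.1, 0, 0], [0.1, 0, 0], [0, 0, 0], [0, 0, 0], [0, 0, 0], [0, 0, 0], [0, 0, 0]], "turn": [[0, 0, 0], [0, 0, 0], [0, 0, 0], [0, 0, 0], [0, 0, 0], [0, 0, 0], [0, 0, 0]], "grip": [1, 1, 1, 0.15, 0.15, 0.15, 0.15]}}

```text
t: 8.68
eef_pos: [0.6533, 0.0302, 0.0585]
tool_rot: [0.696, 0.138, 0.692, -0.136]
contact_force: [0.6, 0.7, 0.3]
gripper_width: 0.85
```

{"method": "apply_moves", "body": {"travel": [[-1, 0, 0], [-3, 0, 0], [-3.5, 0, 0], [-3.5, 0, 0], [-1, 0, 0], [0, 0, 0]], "turn": [[0, 0, 0], [0, 0, 0], [0, 0, 0], [0, 0, 0], [0, 0, 0], [0, 0, 0]], "grip": [0.15, 0.15, 0.15, 0.15, 0.15, 0.15]}}

```text
t: 9.18
eef_pos: [0.6516, 0.0295, 0.1845]
tool_rot: [0.695, 0.138, 0.693, -0.137]
contact_force: [1.1, 0.5, -1.0]
gripper_width: 0.85
```

```bash
python3 - <<'E'
from h import *
o,C=wrist("washer",.046)
print(o["t"],o["eef_pos"],lev(o),o["contact_force"],o["q"].round(2),delta([.4796,.288,.15]))
im=eyes.read_camera("wrist");b=eyes.read_camera("side")[130:220,280:380]
save(np.hstack([cv2.resize(im[100:340,130:430],(450,360),interpolation=2),cv2.resize(b,(350,360),interpolation=2)]),"t6.png")
E
```

```text
washer 0.71 [279.3 204.9] [64.3 65.4] [150. 159. 154.] [0.6537 0.0289 0.046 ]
9.1833 [0.65159835 0.02954081 0.1844828 ] [ 0.     0.002 -0.002] [ 1.11558265  0.53164887 -1.01033187] [-0.47  0.54  0.46  1.7  -0.28  0.97  1.28] [  3.2   17.38 -25.67]
```

View pics/t6.png

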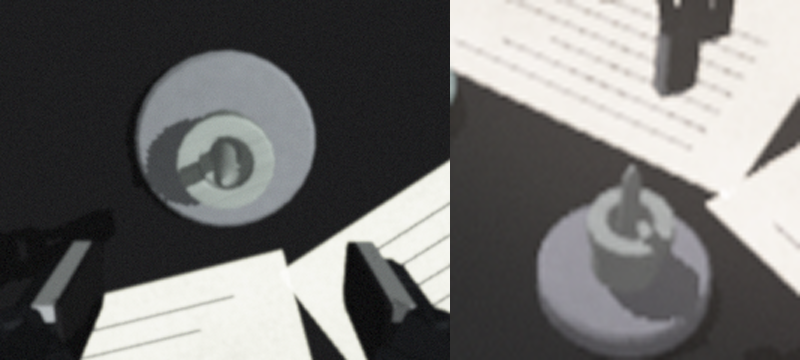

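{"method": "apply_moves", "body": {"travel": [[0, 2.2, -3.2], [0, 2.2, -3.2], [0, 2.2, -3.2], [0, 2.2, -3.2], [0, 2.2, -3.2], [0, 2.2, -3.2], [1.5, 2.2, -3.2], [1.5, 1, -1.5]], "turn": [[0, 0, 0], [0, 0, 0], [0, 0, 0], [0, 0, 0], [0, 0, 0], [0, 0, 0], [0, 0, 0], [0, 0, 0]], "grip": [0.2, 0.2, 0.2, 0.2, 0.2, 0.2, 0.2, 0.2]}}

```text
t: 10.05
eef_pos: [0.4832, 0.2704, 0.1379]
tool_rot: [0.687, 0.136, 0.698, -0.148]
contact_force: [-0.2, 1.0, -0.4]
gripper_width: 0.8
```

{"method": "apply_moves", "body": {"travel": [[0, 0, 0], [0, 0, 0]], "turn": [[0, 0, 0], [0, 0, 0]], "grip": [0.2, 0.2]}}

```text
t: 10.22
eef_pos: [0.4762, 0.2744, 0.1321]
tool_rot: [0.685, 0.13, 0.701, -0.147]
contact_force: [1.1, 0.6, 0.3]
gripper_width: 0.804
```

```bash
python3 - <<'E'
from h import *
o,C=wrist("bushing",.012,"w7.png")
print(o["t"],o["eef_pos"],lev(o),o["q"].round(2),delta([.4796,.288,.07]),proj(C,[.4796,.288,.03]))
E
```

```text
bushing 0.85 [302.6  71.9] [69.4 76.3] [131. 227. 161.] [0.3884 0.3248 0.012 ]
bushing 0.83 [184.2 129.7] [66.3 71.4] [254. 235. 136.] [0.3914 0.2309 0.012 ]
bushing 0.62 [443.1 160.5] [67.5 78.6] [41. 41. 42.] [0.4843 0.3974 0.012 ]
bushing 0.62 [190.  259.1] [58.9 65.4] [117. 228. 147.] [0.4845 0.1888 0.012 ]
10.2167 [0.47617404 0.27439871 0.13214528] [ 0.    -0.018  0.027] [-0.96  0.46  0.41  1.96 -0.25  0.8   0.77] [ 6.24  1.62 -0.24] [302.55573149 215.80542152]
```

View pics/w7.png

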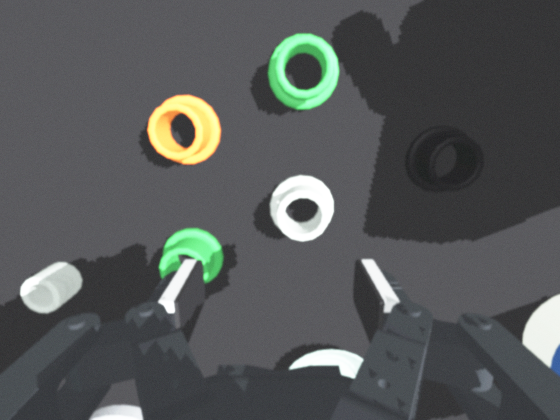

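{"method": "apply_moves", "body": {"travel": [[2, 0.6, -0.1], [2, 0.6, -0.1], [1.8, 0.4, 0], [0, 0, 0], [0, 0, 0], [0, 0, 0]], "turn": [[0, -0.018, 0.027], [0, 0, 0], [0, 0, 0], [0, 0, 0], [0, 0, 0], [0, 0, 0]], "grip": [0.2, 0.2, 0.2, 0.2, 0.2, 0.2]}}

```text
t: 10.82
eef_pos: [0.4902, 0.2792, 0.0759]
tool_rot: [0.695, 0.146, 0.689, -0.145]
contact_force: [0.2, 0.2, -0.4]
gripper_width: 0.793
```

```bash
python3 - <<'E'
from h import *
o=status.get_obs(); im=eyes.read_camera("wrist"); C=cam("wrist",o)
for d in eyes.masks_of("bushing","wrist"):
    px=im[d["region"]].mean(0)
    if px.max()-px.min()<25 and px.mean()>90:
        r=d["rect"];cs=max(cv2.findContours(d["region"].astype(np.uint8),0,1)[0],key=cv2.contourArea); e=cv2.fitEllipse(cv2.convexHull(cs))
        print(d["score"],px,r,e,onplane(C,e[0],.012))
print(proj(C,[.4796,.288,.012]))
print(o["t"],o["eef_pos"],lev(o),delta([.4796,.288,.03]))
g=im[150:330,200:400]; save(cv2.resize(g,None,fx=4,fy=3.3),"w8.png")
E
```

```text
0.76 [236.01838322 239.33914683 237.52297902] [244.5, 169.8, 324.3, 252.9] ((284.9613342285156, 211.1848907470703), (79.92877197265625, 84.45413208007812), 178.7847900390625) [0.47835896 0.28816134 0.012     ]
[285.5404131  213.10861194]
10.8167 [0.49024233 0.2791825  0.07594835] [ 0.     0.009 -0.003] [ 4.64  0.3  -1.38]
```

{"method": "apply_moves", "body": {"travel": [[0.5, 0.2, -0.8], [1, 0.1, -0.5], [0.8, 0, 0], [0, 0, 0], [0, 0, 0]], "turn": [[0, 0.009, -0.003], [0, 0, 0], [0, 0, 0], [0, 0, 0], [0, 0, 0]], "grip": [0.2, 0.2, 0.2, 0.2, 0.2]}}

```text
t: 11.33
eef_pos: [0.4797, 0.2894, 0.0537]
tool_rot: [0.693, 0.147, 0.691, -0.143]
contact_force: [-0.1, -0.5, -0.1]
gripper_width: 0.798
```

```bash
python3 - <<'E'
from h import *
o=status.get_obs()
print(o["t"],o["eef_pos"],lev(o),delta([.479,.288,.03]))
E
```

```text
11.3333 [0.47974825 0.28939384 0.05374648] [ 0.     0.001 -0.005] [ 2.37 -0.17 -0.01]
```

{"method": "apply_moves", "body": {"travel": [[0.8, -0.15, 0], [0.8, 0, 0], [0.6, 0, 0], [0, 0, 0], [0, 0, 0], [0, 0, 0], [0, 0, 0], [0, 0, 0]], "turn": [[0, 0, -0.005], [0, 0, 0], [0, 0, 0], [0, 0, 0], [0, 0, 0], [0, 0, 0], [0, 0, 0], [0, 0, 0]], "grip": [0.2, 0.2, 0.2, 0.2, 1, 1, 1, 1]}}

```text
t: 12.0
eef_pos: [0.4792, 0.2876, 0.0291]
tool_rot: [0.692, 0.145, 0.692, -0.146]
contact_force: [0.1, 0.1, -1.5]
gripper_width: 0.416
```

{"method": "apply_moves", "body": {"travel": [[0, 0, 0], [0, 0, 0]], "turn": [[0, 0, 0], [0, 0, 0]], "grip": [1, 1]}}

```text
t: 12.17
eef_pos: [0.4793, 0.2877, 0.0294]
tool_rot: [0.692, 0.145, 0.692, -0.146]
contact_force: [0.4, 0.5, -1.4]
gripper_width: 0.415
```

```bash
python3 - <<'E'
from h import *
o=status.get_obs()
print(o["t"],o["eef_pos"],lev(o),o["contact_force"],o["gripper_width"])
E
```

```text
12.1667 [0.47933979 0.2876597  0.02942064] [-0.     0.001  0.001] [ 0.37257646  0.50962192 -1.3913464 ] 0.41459344600617887
```

{"method": "apply_moves", "body": {"travel": [[-1.5, 0, 0], [-3, 0, 0], [-3, 0, 0], [-3, 0, 0], [-3, 0, 0], [-0.5, 0, 0], [0, 0, 0]], "turn": [[0, 0, 0], [0, 0, 0], [0, 0, 0], [0, 0, 0], [0, 0, 0], [0, 0, 0], [0, 0, 0]], "grip": [1, 1, 1, 1, 1, 1, 1]}}

```text
t: 12.75
eef_pos: [0.4776, 0.2865, 0.1735]
tool_rot: [0.691, 0.143, 0.693, -0.147]
contact_force: [0.6, -0.9, -1.7]
gripper_width: 0.417
```

```bash
python3 - <<'E'
from h import *
o=status.get_obs()
print(o["t"],o["eef_pos"],lev(o),o["contact_force"],o["gripper_width"],delta([.652,.030,.165]))
E
```

```text
12.75 [0.47756449 0.28646045 0.17353903] [ 0.    -0.002  0.006] [ 0.55980288 -0.89329131 -1.71507761] 0.4174689065251204 [  0.91 -16.45  26.29]
```

{"method": "apply_moves", "body": {"travel": [[0, -2.1, 3.3], [0, -2.1, 3.3], [0, -2.1, 3.3], [0, -2.1, 3.3], [0, -2.1, 3.3], [0, -2.1, 3.3], [0, -2.1, 3.3], [0, -1.5, 2.5]], "turn": [[0, 0, 0], [0, 0, 0], [0, 0, 0], [0, 0, 0], [0, 0, 0], [0, 0, 0], [0, 0, 0], [0, 0, 0]], "grip": [1, 1, 1, 1, 1, 1, 1, 1]}}

```text
t: 13.42
eef_pos: [0.6465, 0.0383, 0.1617]
tool_rot: [0.688, 0.135, 0.7, -0.139]
contact_force: [0.1, -0.2, -1.2]
gripper_width: 0.42
```

{"method": "apply_moves", "body": {"travel": [[0, 0, 0], [0, 0, 0]], "turn": [[0, 0, 0], [0, 0, 0]], "grip": [1, 1]}}

```text
t: 13.58
eef_pos: [0.6481, 0.0283, 0.1583]
tool_rot: [0.687, 0.137, 0.699, -0.145]
contact_force: [-0.3, 0.7, -0.7]
gripper_width: 0.416
```

```bash
python3 - <<'E'
from h import *
o=status.get_obs()
print(o["t"],o["eef_pos"],lev(o),o["gripper_width"],delta([.652,.030,.13]))
E
```

```text
13.5833 [0.64813949 0.02827689 0.15826908] [ 0.    -0.015  0.014] 0.4155956722869694 [2.82 0.35 0.33]
```

{"method": "apply_moves", "body": {"travel": [[0.5, 0.25, 0.25], [1, 0.1, 0.1], [0.8, 0, 0], [0, 0, 0], [0, 0, 0]], "turn": [[0, -0.015, 0.014], [0, 0, 0], [0, 0, 0], [0, 0, 0], [0, 0, 0]], "grip": [1, 1, 1, 1, 1]}}

```text
t: 14.0
eef_pos: [0.6485, 0.0325, 0.1278]
tool_rot: [0.69, 0.14, 0.696, -0.141]
contact_force: [0.3, 0.1, -0.8]
gripper_width: 0.421
```

```bash
python3 - <<'E'
from h import *
o=status.get_obs()
print(o["t"],o["eef_pos"],lev(o),o["gripper_width"],delta([.652,.030,.11]))
E
```

```text
14.0 [0.64853982 0.03254594 0.12776383] [ 0.    -0.008  0.004] 0.4214728416412636 [ 1.77 -0.09  0.43]
```

{"method": "apply_moves", "body": {"travel": [[0, -0.1, 0.4], [0.4, 0, 0], [0.5, 0, 0], [0, 0, 0], [0, 0, 0]], "turn": [[0, -0.008, 0.004], [0, 0, 0], [0, 0, 0], [0, 0, 0], [0, 0, 0]], "grip": [1, 1, 1, 1, 1]}}

```text
t: 14.42
eef_pos: [0.6518, 0.0325, 0.1179]
tool_rot: [0.693, 0.14, 0.693, -0.139]
contact_force: [0.3, 0.2, -1.1]
gripper_width: 0.414
```

```bash
python3 - <<'E'
from h import *
o=status.get_obs()
print(o["t"],o["eef_pos"],lev(o),o["contact_force"],delta([.652,.0305,.081]))
im=eyes.read_camera("wrist");b=eyes.read_camera("side")[130:220,280:380]
save(np.hstack([cv2.resize(im[190:350,180:380],(450,360),interpolation=2),cv2.resize(b,(350,360),interpolation=2)]),"t9.png")
E
```

```text
14.4167 [0.65181963 0.03247646 0.11789911] [ 0.    -0.    -0.001] [ 0.32268258  0.18241001 -1.13566213] [ 3.69 -0.18  0.09]
```

View pics/t9.png

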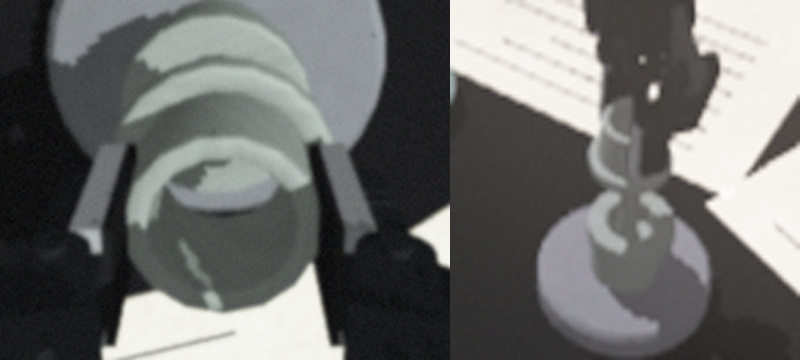

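The bushing is held upright with its flange down, over the rod. I'll nudge it sideways and lower it gently, watching the force.

{"method": "apply_moves", "body": {"travel": [[0.3, -0.2, 0], [0.5, 0, 0], [0.5, 0, 0], [0.5, 0, 0], [0, 0, 0], [0, 0, 0]], "turn": [[0, 0, 0], [0, 0, 0], [0, 0, 0], [0, 0, 0], [0, 0, 0], [0, 0, 0]], "grip": [1, 1, 1, 1, 1, 1]}}

```text
t: 15.02
eef_pos: [0.6512, 0.03, 0.0985]
tool_rot: [0.693, 0.14, 0.693, -0.139]
contact_force: [0.3, -0.5, -1.2]
gripper_width: 0.414
```

```bash
python3 - <<'E'
from h import *
o=status.get_obs()
print(o["t"],o["eef_pos"],lev(o),o["contact_force"],delta([.652,.0305,.080]))
E
```

```text
15.0167 [0.6511611  0.02998731 0.09845043] [ 0.     0.    -0.001] [ 0.32083611 -0.52317033 -1.22428497] [1.85 0.08 0.06]
```

{"method": "apply_moves", "body": {"travel": [[0.6, 0.05, 0], [0.6, 0, 0], [0.5, 0, 0], [0.2, 0, 0], [0, 0, 0], [0, 0, 0]], "turn": [[0, 0, 0], [0, 0, 0], [0, 0, 0], [0, 0, 0], [0, 0, 0], [0, 0, 0]], "grip": [1, 1, 1, 1, 1, 1]}}

```text
t: 15.52
eef_pos: [0.6518, 0.0307, 0.078]
tool_rot: [0.693, 0.14, 0.693, -0.139]
contact_force: [-1.3, -0.6, 2.5]
gripper_width: 0.413
```

Light contact at the expected seating height (0.078 m), so I'll release and retreat upward.

{"method": "apply_moves", "body": {"travel": [[0, 0, 0], [0, 0, 0], [0, 0, 0], [0, 0, 0], [0, 0, 0], [0, 0, 0]], "turn": [[0, 0, 0], [0, 0, 0], [0, 0, 0], [0, 0, 0], [0, 0, 0], [0, 0, 0]], "grip": [0.2, 0.2, 0.2, 0.2, 0.2, 0.2]}}

```text
t: 16.02
eef_pos: [0.6526, 0.0306, 0.0782]
tool_rot: [0.694, 0.14, 0.692, -0.139]
contact_force: [0.1, -0.3, -0.6]
gripper_width: 0.801
```

{"method": "apply_moves", "body": {"travel": [[-1, 0, 0], [-3, 0, 0], [-3.5, 0, 0], [-3.5, 0, 0], [-1, 0, 0], [0, 0, 0], [0, 0, 0]], "turn": [[0, 0, 0], [0, 0, 0], [0, 0, 0], [0, 0, 0], [0, 0, 0], [0, 0, 0], [0, 0, 0]], "grip": [0.2, 0.2, 0.2, 0.2, 0.2, 0.2, 0.2]}}

```text
t: 16.6
eef_pos: [0.6515, 0.03, 0.2054]
tool_rot: [0.693, 0.14, 0.693, -0.139]
contact_force: [-0.3, -0.7, -0.9]
gripper_width: 0.797
```

```bash
python3 - <<'E'
from h import *
o=status.get_obs()
print(o["t"],o["eef_pos"],o["contact_force"],o["gripper_width"])
im=eyes.read_camera("wrist");b=eyes.read_camera("side")[130:220,280:380]
save(np.hstack([cv2.resize(im[100:340,130:430],(450,360),interpolation=2),cv2.resize(b,(350,360),interpolation=2)]),"t10.png")
E
```

```text
16.6 [0.65147246 0.02999626 0.20536378] [-0.25720672 -0.74568188 -0.90789975] 0.7968276372905532
```

View pics/t10.png

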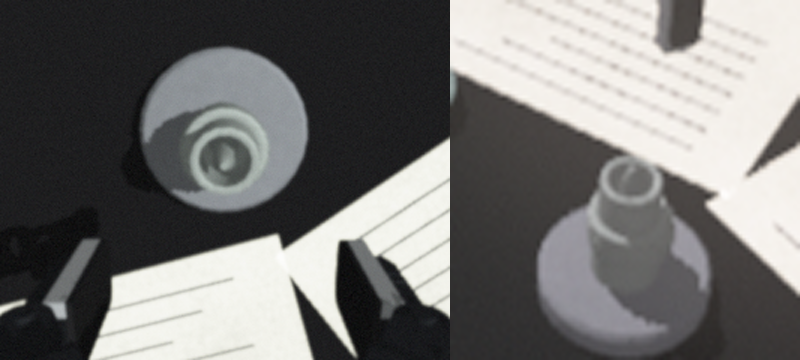

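The stack is spacer, washer, then bushing with its flange down. It stands straight, with the rod tip visible inside the bushing, and the gripper is well clear.

```bash
python3 -c "
from station import bot
print(bot.hand_in())"
```

```text
the job is handed in; nothing more can be done
None
```

The pivot post is finished and handed in at about 16.7 s. The steel ring washer lies on the spacer, and the steel flanged bushing sits on the washer, flange down. I left the solid disc, the plain sleeve and the coloured look-alikes untouched.

- **Final check:** the last wrist and side pictures show the stack upright, with the rod tip inside the bushing and the gripper open about 12 cm above it. The bushing made light contact (about 2.5 N) at 0.078 m, close to the expected seating height.
- **Disagreements:** one wrist estimate put the stand about 1 cm off because the arm was still settling. A repeat agreed with the fixed cameras to about 2–3 mm, well within the clearance of the holes. The gripper's opening read 2–3 mm under the true diameters of both parts.
- **Not seen directly:** during threading, the rod tip was hidden from the wrist camera by the bushing. I confirmed that fit by lowering it past the tip without any force building up.

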